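# Pull the orange-handled card and hold it up for inspection

### The arm

A 7-joint arm with a two-finger parallel gripper is mounted at the origin on the work surface. World frame = base frame: x ahead of the robot, y to its left, z up, the work surface at z = 0. Lengths are in m, angles in rad, forces in N, time in s.
With the tool pointing down it reaches from about 0.425 to 0.8 m from the base axis. Payload 8.3 kg.
Tool frame: the origin (TCP) lies on the centre line of the jaws, within the pads' length; the fingertips stand 19 mm ahead of it and the grasp point (between the pads) is the TCP; z points along the fingers, y is the line along which they close (so a half turn about z gives the same grasp; the last joint's range is limited). The gripper opens to 85 mm and grips with 20 to 120 N. Pads are 22 mm wide; open, the fingers measure 114 mm over their backs; the gripper's body (76 mm by 85 mm) begins 54 mm behind the grasp point. The pads swing forward as they close: fully open they stand 13 mm farther back than shut.
Start: joints at [-1.322, 0.383, 0.016, 1.37, -0.006, 1.388, -0.046], TCP at [0.192, 0.595, 0.25] pointing down, gripper open.
Joint ranges: [-2.95, 2.95], [-0.25, 2.06], [-1.52, 1.56], [0.18, 2.33], [-1.44, 4.58], [0.02, 2.06], [-3.01, 3.01]. Speed limits (rad/s): [2.39, 2.39, 3.01, 3.01, 3.14, 3.14, 3.14].

### API

Orientations are given as a rotation vector (axis times angle).
In Python, from station import get_obs, grab_frame, calibration, sign_off gives the robot as it stands.
- The arm moves only by the tool carry_out, never from a script. Its argument "moves" is a list of rows, each a list of 2 entries, a list of its own where there are three numbers: the shift along the world's x, y, z normalised to -1 to 1, where 1 is 3 cm, then the turn, a rotation vector about the world's x, y, z normalised to -1 to 1, where 1 is 4 degrees. A call has 1 to 8 rows; each row shifts and turns the commanded pose from where the row before left it; what a row does not reach is not made up. A row lasts 1/12 s, in which the tool goes at most 41.7 mm and 7.16 degrees, less where a joint would pass 70% of its speed; a pose out of reach is approached as far as the arm can. A call with a number of a shift or a turn outside -1 to 1 is refused whole. A call with a gripper value outside its range is refused whole. "jaw" is the opening, from 0 (shut) to 1 (fully open), set as the call begins (left out, the last holds). The fingers move at their own pace and stop on an object; "squeeze" is the grip in N (left out, the last holds). Time passes only in rows, so rows that do not move let the fingers close. It gives the time, the measured TCP pose, the force, the opening and the grip force at its end, in the units of the state.
- get_obs(): the state, without advancing time (a new reading comes with each control period).
- grab_frame(name): name is "scene" or "top"; returns the picture (420x560x3 uint8, red, green, blue); there is no depth.
- calibration(name): a dict with "vfov" (degrees; the focal length in pixels is half the picture's height over the tangent of half this angle, whatever the lens; pixels are square), "cx", "cy" (the principal point, pixels), "rvec" (rotation vector, rad) and "tvec" (3), from world to camera coordinates, as OpenCV has them. Camera axes: x right, y down, z forward; pixel columns grow to the right and rows downward; lengths in m; the calibration is good to about 2 mm. A picture is of the moment at which its call begins. calibration takes no time and is no camera call.
- sign_off(): hands the job in; it is judged then, once.
The state is a dict: "time": time; "joint_pos": joint angles; "joint_velocities": joint speeds; "tau": joint torques, N m; "eef_pos": TCP position; "tcp_rot": TCP orientation; "ft_force": force on the tool from outside, world axes, zero at the start; "ft_torque": the same for the moment, N m; "gripper_width": opening from 0.0 (shut) to 1.0 (fully open); "grasp_force": force on a finger pad.
Only numpy, scipy, OpenCV 4.12 (cv2) and the standard library are available. Lean on these libraries where they do the work, as an engineer would, in place of code of your own. Each camera call takes 0.05 s, during which the arm holds its last target. There are 200 camera calls.

### The job

Slide the blue top cover of the card instrument fully open, then draw the circuit card with the orange handle up out of its guides by that handle and bring it over the middle of the blue mat. Lean it there about halfway between upright and flat with its component side looking up, and finish still holding it by the handle, steady and raised a good hand's breadth (120 mm or more) above the mat, so that the components can be looked over. Leave the cover open, the two grey-handled cards in their guides and everything else undisturbed.

Things in the scene. Friction and masses are not known exactly. Their poses are not given: they have to be found in the camera images.
- chassis: Fixed bench instrument: grey box 160 (x) x 360 (y) x 121 mm tall, black front panel at -x. Origin: centre of underside, z up. Its -y half is a card bay (124 mm in x, y -176 to 0) under the sliding cover; the +y half is closed. Three card slots at x = 0, y = -142, -96, -50 mm; any card may be in any slot, component side to the chassis' +y. Cards stand loosely (1 mm play) and come straight up.
- cover (a joint): Flat blue metal cover, 138 x 178 x 4 mm, top face 117 mm above the table, sliding along the chassis' +y over the closed half. 0 = bay closed, 0.176 m = fully open (end stop); it stays where it is left and needs about 2 to 4 N to slide. Starts closed or up to 25 mm open; cards cannot pass it.
- cover_grip (a point): Point in the black pull ridge on the cover: ridge 60 mm (x) x 12 mm (y, the way the cover slides) x 20 mm tall above the cover's top face; the point is at its middle, 12 mm above that face, 24 mm from the cover's -y end. Moves with the cover; axes as the chassis.
- card: The card to be taken: green circuit board 120 (x) x 2 (y) x 76 mm (z) with an orange handle on its top edge, about 0.11 kg, upright in a slot under the cover. Origin: middle of its lower edge, 8 mm above the table in the slot; z up along the card; +y is the component side (chips and capacitors up to 7 mm proud), -y the flat solder side.
- card_handle (a point): Centre of the orange handle, 85 mm from the card's lower edge: 50 mm (x) x 12 mm (y, the way to grip it) x 20 mm (z); its top is 103 mm above the table in the slot. With the cover fully open, 28 mm or more is free beside the handle's faces. Axes as the card.
- card_mid (a point): Middle of the card's board, 38 mm above its lower edge, 47 mm below card_handle.
- card_b: Same card with a grey handle; stays in its slot. Origin: middle of its lower edge.
- card_c: Another card with a grey handle; stays in its slot. Origin: middle of its lower edge.
- mat: Blue antistatic mat fixed on the table, 250 (x) x 200 (y) x 3 mm. Origin: middle of its underside.
- red_board: Bystander lying on the mat near an edge: small red circuit board, 52 x 36 x 12 mm. Origin: centre of its underside.
- multimeter: Bystander: orange handheld multimeter lying on the table, 190 x 92 x 49 mm. Origin: centre of its underside.
- microscope: Bystander: black pocket microscope standing on its clear foot, 123 mm tall, 38 mm wide. Origin: centre of its foot.
- relay: Bystander: green relay box 52 x 52 x 66 mm. Origin: centre of its underside.
- pliers: Bystander: pliers with yellow grips lying on the table, 165 x 50 x 12 mm. Origin: underside, near the middle of their length.
- solder_reel: Bystander: metal solder reel standing on its flange, 60 mm across, 42 mm tall. Origin: centre of its underside.

How it is judged:
By the outcome, as a careful person would: the job done as asked, in the order asked, and still so for the second after the job is handed in, while the arm keeps its last pose, push and grip.
It also fails if it takes over 58 s, if anything falls off the work surface, if the arm or the gripper's body presses on something with over 40 N, if the wrist force passes 120 N, or if a joint passes its speed limit or range.

## Working session

There is one attempt and no reset: what is moved stays moved. The work goes in short steps, Python scripts to look and compute and a tool call to move; the robot and the scene stay as the last step left them, time stands still between calls to the robot, and variables do not carry over. Pictures are saved under pics/ and viewed, at most 10 in all, crops included, and the job is handed in when it is done.

Besides the shell and the picture viewer there is one more tool, called after "Emit:" as a command line: name --argument value ..., lists and objects as JSON in quotes. carry_out: Moves the arm, as the interface text tells. Its arguments: {"type":"object","properties":{"moves":{"type":"array","items":{"type":"array"}},"jaw":{"type":"number"},"squeeze":{"type":"number"}},"required":["moves"]}

```bash
mkdir -p pics
cat > h.py <<'E'
import numpy as np, cv2
from station import get_obs, grab_frame, calibration, sign_off
def cam(n):
    c=calibration(n); f=210/np.tan(np.radians(c['vfov'])/2)
    K=np.array([[f,0,c['cx']],[0,f,c['cy']],[0,0,1]]); return K,np.array(c['rvec'],float),np.array(c['tvec'],float),c
def ray(n,uv,z):
    K,r,t,_=cam(n); R=cv2.Rodrigues(r)[0]; o=-R.T@t
    d=R.T@np.linalg.inv(K)@np.array([uv[0],uv[1],1.]); return o+d*(z-o[2])/d[2]
def proj(n,P):
    K,r,t,_=cam(n); return cv2.projectPoints(np.array(P,float).reshape(-1,1,3),r,t,K,None)[0].reshape(-1,2)
def snap(n,name):
    im=grab_frame(n); cv2.imwrite(f'pics/{name}.png',im[:,:,::-1]); return im
E
python3 - <<'E'
from h import *
a=snap('scene','s0'); b=snap('top','t0')
for n in('scene','top'): print(calibration(n))
print(get_obs())
E
```

```text
{'vfov': 48.497744587665295, 'cx': 281.94137276067784, 'cy': 203.19387371587314, 'rvec': array([ 1.95183514,  1.65756974, -0.5771019 ]), 'tvec': array([-0.05927418, -0.3650193 ,  1.89724575])}
{'vfov': 56.74720759249609, 'cx': 281.28276237639494, 'cy': 206.67445035379527, 'rvec': array([ 2.13797308, -2.11801576,  0.20208318]), 'tvec': array([-0.03786635,  0.57214387,  1.10089951])}
{'time': 0.1, 'joint_pos': array([-1.32191155,  0.38419677,  0.01639285,  1.37104035, -0.0063106 ,
        1.38816011, -0.04649712]), 'joint_velocities': array([-3.52545824e-04, -1.58289560e-03, -1.37074746e-04, -3.28912546e-03,
        4.32253617e-05,  8.33008015e-04,  1.03566353e-03]), 'tau': array([ 2.20519840e-03, -6.29138446e+01,  8.47223829e-01, -3.72757351e+01,
        1.68137363e-02,  1.06394404e-02, -8.59316560e-05]), 'eef_pos': array([0.19156914, 0.59449316, 0.24935629]), 'tcp_rot': array([-4.87655707e-01, -3.10325855e+00,  2.72884318e-03]), 'ft_force': array([0.07817803, 1.52213176, 0.13969179]), 'ft_torque': array([-0.02409313,  0.02324908,  0.02832615]), 'grasp_force': 0.0, 'gripper_width': 0.9993649814503722}
```

View pics/s0.png

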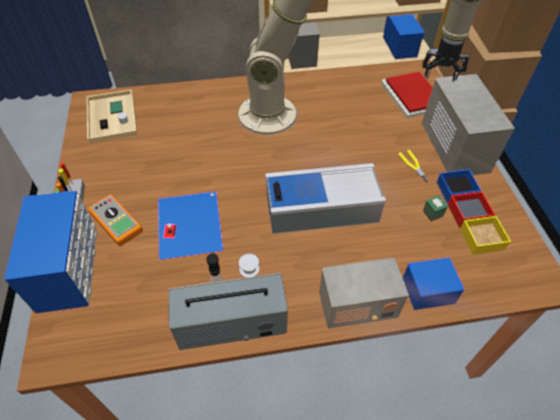

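View pics/t0.png

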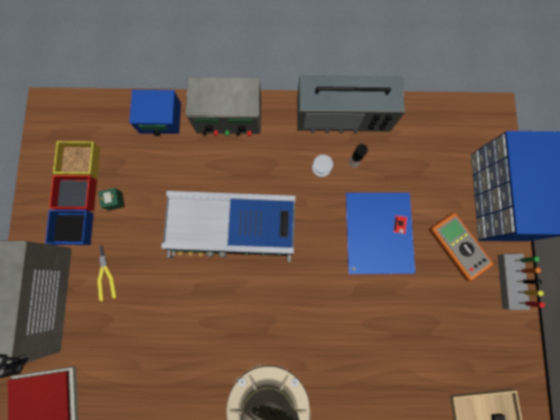

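The scene view shows the instrument at about (325,195) and the mat at (190,222), with the red board at (170,231). The top view shows the ridge at (284,222), the cover at (262,222) and the mat at (380,232).

```bash
cat >> h.py <<'E'
def comps(m,amin=30):
    n,l,s,c=cv2.connectedComponentsWithStats(m.astype(np.uint8)); return [(s[i],c[i],l==i) for i in range(1,n) if s[i][4]>=amin]
def rect(m): return cv2.minAreaRect(np.argwhere(m)[:,::-1].astype(np.float32))
E
python3 - <<'E'
from h import *
b=cv2.imread('pics/t0.png'); h=cv2.cvtColor(b,cv2.COLOR_BGR2HSV)
bl=(h[...,0]>100)&(h[...,0]<130)&(h[...,1]>150)&(h[...,2]>60)
for s,c,m in comps(bl,500):
    r=rect(m); print('blue',s,c.round(1),r)
    for z in (.003,.117): print(z,[ray('top',p,z)[:2].round(4).tolist() for p in cv2.boxPoints(r)])
dk=(h[...,2]<45); dk[:180]=0; dk[260:]=0; dk[:,:265]=0; dk[:,305:]=0
for s,c,m in comps(dk): r=rect(m); print('ridge',s,c,r,ray('top',r[0],.137).round(4),[ray('top',p,.137)[:2].round(4).tolist() for p in cv2.boxPoints(r)])
# grey top of chassis
w=(h[...,1]<60)&(h[...,2]>110); w[:180]=0;w[270:]=0;w[:,:150]=0;w[:,310:]=0
for s,c,m in comps(w,200): r=rect(m); print('w',s,c,r,[ray('top',p,.119)[:2].round(4).tolist() for p in cv2.boxPoints(r)])
red=((h[...,0]<8)|(h[...,0]>172))&(h[...,1]>150)&(h[...,2]>90); red[:200]=0;red[280:]=0;red[:,:345]=0;red[:,415:]=0
for s,c,m in comps(red): print('red',s,ray('top',c,.01))
cv2.imwrite('pics/c0.png',cv2.resize(b[180:270,150:310],None,fx=5,fy=5,interpolation=cv2.INTER_CUBIC))
E
```

```text
blue [ 130   90   48   42 1522] [153.4 108. ] ((154.84481811523438, 109.36207580566406), (47.75115203857422, 39.44660568237305), 4.763641834259033)
0.003 [[0.8368, 0.4571], [0.9729, 0.4572], [0.9609, 0.3009], [0.8252, 0.3038]]
0.117 [[0.7911, 0.4105], [0.9141, 0.4106], [0.9032, 0.2694], [0.7806, 0.272]]
blue [ 506  132   54  104 5098] [534.9 181.6] ((532.5, 183.5), (103.0, 53.0), 90.0)
0.003 [[0.8339, -0.7553], [0.8358, -0.9271], [0.5018, -0.8863], [0.5002, -0.7229]]
0.117 [[0.7884, -0.6851], [0.7902, -0.8404], [0.4883, -0.8036], [0.4869, -0.6559]]
blue [ 347  194   67   79 4567] [378.3 232.9] ((379.72039794921875, 232.5111846923828), (79.57636260986328, 63.509220123291016), 87.70938873291016)
0.003 [[0.6239, -0.2355], [0.634, -0.4344], [0.3886, -0.4313], [0.3794, -0.2398]]
0.117 [[0.5987, -0.2154], [0.6078, -0.3951], [0.3861, -0.3923], [0.3777, -0.2193]]
blue [ 229  200   63   46 2152] [259.2 222.8] ((260.35467529296875, 222.8103790283203), (61.58137130737305, 43.922611236572266), 2.337306022644043)
0.003 [[0.4662, 0.1262], [0.6024, 0.1251], [0.5964, -0.0659], [0.4603, -0.061]]
0.117 [[0.4562, 0.1114], [0.5793, 0.1105], [0.5738, -0.0622], [0.4509, -0.0577]]
ridge [281 212   6  23 106] [283.60377358 222.77358491] ((283.5, 223.0), (22.0, 5.0), 90.0) [ 0.5116 -0.0385  0.137 ] [[0.542, -0.0314], [0.5421, -0.0451], [0.4816, -0.0455], [0.4815, -0.032]]
w [ 161  190  135   64 4526] [207.59036677 220.8552806 ] ((227.9989471435547, 221.52825927734375), (132.207763671875, 58.75063705444336), 2.1610796451568604) [[0.4409, 0.2961], [0.6054, 0.3006], [0.5949, -0.0709], [0.4307, -0.0652]]
red [395 217  11  15 104] [ 0.53196747 -0.39701972  0.01      ]
```

View pics/c0.png

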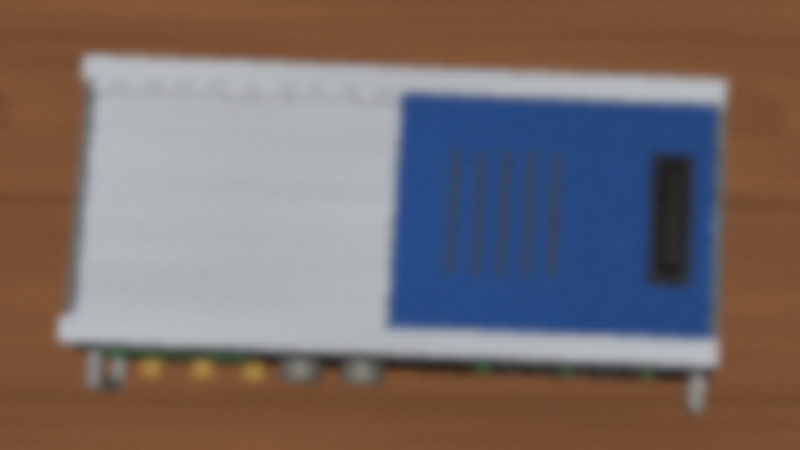

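The crop shows the cover almost closed. The ridge is at crop (670,220), near the bay's −y end, and the chassis yaw is about −1.6°. I'll push the cover open with shut fingers from the ridge's −y side.

Emit:
carry_out --moves '[[[0.6,-1,0],[0,0,0.5]],[[0.6,-1,0],[0,0,0.5]],[[0.6,-1,0],[0,0,0.5]],[[0.6,-1,0],[0,0,0.5]],[[0.6,-1,0],[0,0,0.5]],[[0.6,-1,0],[0,0,0.5]],[[0.6,-1,0],[0,0,0.5]],[[0.6,-1,0],[0,0,0.6]]]' --jaw 0 --squeeze 40

```text
time: 0.77
eef_pos: [0.3361, 0.353, 0.25]
tcp_rot: [-0.038, -3.141, 0.001]
ft_force: [1.0, 0.1, 0.8]
gripper_width: 0.0
grasp_force: 0.0
```

Emit:
carry_out --moves '[[[0.5,-1,0],[0,0,0]],[[0.5,-1,0],[0,0,0]],[[0.4,-1,0],[0,0,0]],[[0.4,-1,0],[0,0,0]],[[0.4,-1,0],[0,0,0]],[[0.4,-1,0],[0,0,0]],[[0.4,-1,0],[0,0,0]],[[0.4,-1,0],[0,0,0]]]'

```text
time: 1.43
eef_pos: [0.4377, 0.1132, 0.2501]
tcp_rot: [-0.04, -3.141, -0.0]
ft_force: [0.8, 0.1, -0.4]
gripper_width: -0.002
grasp_force: 0.0
```

Emit:
carry_out --moves '[[[0.35,-0.95,0],[0,0,0]],[[0.35,-0.95,0],[0,0,0]],[[0.35,-0.95,0],[0,0,0]],[[0.35,-0.95,0],[0,0,0]],[[0.35,-0.95,0],[0,0,0]],[[0.35,-0.95,0],[0,0,0]],[[0.35,-0.95,0],[0,0,0]]]'

```text
time: 2.02
eef_pos: [0.5112, -0.086, 0.2501]
tcp_rot: [-0.04, -3.141, -0.0]
ft_force: [0.7, 0.3, -0.9]
gripper_width: -0.0
grasp_force: 0.0
```

Emit:
carry_out --moves '[[[0,0,-0.9],[0,0,0]],[[0,0,-0.9],[0,0,0]],[[0,0,-0.9],[0,0,0]],[[0,0,-0.6],[0,0,0]],[[0,0,-0.3],[0,0,0]],[[0,0,0],[0,0,0]]]'

```text
time: 2.52
eef_pos: [0.5097, -0.0844, 0.1402]
tcp_rot: [-0.04, -3.137, 0.001]
ft_force: [1.0, -0.9, -0.3]
gripper_width: 0.003
grasp_force: 0.0
```

Run:
```python
from h import *
b=snap('scene','s1')
cv2.imwrite('pics/c1.png',cv2.resize(b[120:260,230:420,::-1],None,fx=4,fy=4,interpolation=cv2.INTER_CUBIC))
```

```text
(no output)
```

View pics/c1.png

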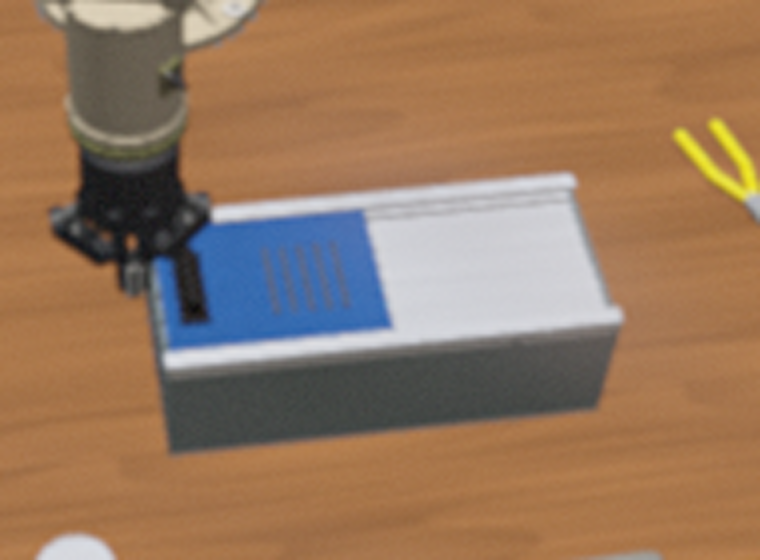

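The closed fingers stand at crop (130,275), just beside the ridge at (190,285), so I can push.

Emit:
carry_out --moves '[[[0,0.3,0],[0,0,0]],[[0.01,0.4,0],[0,0,0]],[[0.01,0.5,0],[0,0,0]],[[0.01,0.5,0],[0,0,0]],[[0.01,0.5,0],[0,0,0]],[[0.01,0.5,0],[0,0,0]],[[0.01,0.5,0],[0,0,0]],[[0.01,0.5,0],[0,0,0]]]'

```text
time: 3.23
eef_pos: [0.5146, 0.027, 0.1443]
tcp_rot: [0.041, 3.138, -0.0]
ft_force: [1.3, -3.2, -0.5]
gripper_width: 0.001
grasp_force: 1.4
```

Emit:
carry_out --moves '[[[0.01,0.4,0],[0,0,0]],[[0.01,0.4,0],[0,0,0]],[[0.01,0.4,0],[0,0,0]],[[0.01,0.3,0],[0,0,0]],[[0,0,0],[0,0,0]]]'

```text
time: 3.65
eef_pos: [0.5143, 0.0742, 0.1423]
tcp_rot: [-0.035, -3.141, -0.002]
ft_force: [0.2, -0.5, -0.2]
gripper_width: -0.001
grasp_force: 0.0
```

Emit:
carry_out --moves '[[[0.01,0.3,0],[0,0,0]],[[0.01,0.3,0],[0,0,0]],[[0.01,0.2,0],[0,0,0]],[[0,0.2,0],[0,0,0]],[[0,0,0],[0,0,0]]]'

```text
time: 4.07
eef_pos: [0.5153, 0.1031, 0.1421]
tcp_rot: [-0.037, -3.141, -0.001]
ft_force: [0.8, 1.0, 0.4]
gripper_width: 0.008
grasp_force: 0.0
```

Emit:
carry_out --moves '[[[0,0.1,0],[0,0,0]],[[0,0.1,0],[0,0,0]],[[0,0,0],[0,0,0]]]'

```text
time: 4.32
eef_pos: [0.5154, 0.1077, 0.1421]
tcp_rot: [-0.04, -3.141, 0.0]
ft_force: [-0.2, 0.0, -1.0]
gripper_width: -0.0
grasp_force: 0.1
```

Run:
```python
from h import *
b=snap('scene','s2')
cv2.imwrite('pics/c2.png',cv2.resize(b[120:260,230:420,::-1],None,fx=4,fy=4,interpolation=cv2.INTER_CUBIC))
```

```text
(no output)
```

View pics/c2.png

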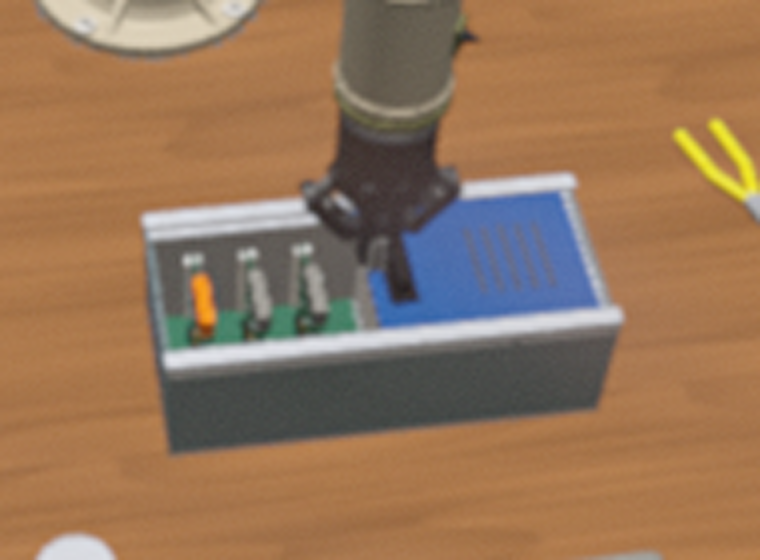

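The bay is open. The orange handle is in the −y slot at crop (203,303), with the grey ones at (258,300) and (315,295). I'll push in small steps until the end stop shows in the force.

Emit:
carry_out --moves '[[[0,0.1,0],[0,0,0]],[[0,0.1,0],[0,0,0]],[[0,0,0],[0,0,0]]]'

```text
time: 4.62
eef_pos: [0.5155, 0.114, 0.1423]
tcp_rot: [0.039, 3.141, 0.0]
ft_force: [0.6, -1.4, -0.1]
gripper_width: 0.002
grasp_force: 0.4
```

Emit:
carry_out --moves '[[[0,0.1,0],[0,0,0]],[[0,0.1,0],[0,0,0]],[[0,0,0],[0,0,0]]]'

```text
time: 4.87
eef_pos: [0.5155, 0.1149, 0.1422]
tcp_rot: [-0.047, -3.14, 0.008]
ft_force: [-1.6, -14.3, 3.5]
gripper_width: 0.003
grasp_force: 7.4
```

Force rose to 14 N, so it is at the end stop. Back off, rise, and locate the handles.

Emit:
carry_out --moves '[[[0,-0.4,0],[0,0,0]],[[0,-0.2,0.2],[0,0,0]],[[0,0,1],[0,0,0]],[[0,0,1],[0,0,0]],[[0,0,1],[0,0,0]],[[0,0,0.5],[0,0,0]],[[0,0,0],[0,0,0]]]' --jaw 0.6

```text
time: 5.45
eef_pos: [0.5172, 0.1023, 0.258]
tcp_rot: [0.039, 3.135, 0.006]
ft_force: [0.1, 1.1, 0.0]
gripper_width: 0.6
grasp_force: 0.0
```

Run:
```python
from h import *
for n in('top','scene'):
    b=snap(n,n+'3')[:,:,::-1].copy(); h=cv2.cvtColor(b,cv2.COLOR_BGR2HSV)
    o=(h[...,0]>5)&(h[...,0]<22)&(h[...,1]>200)&(h[...,2]>140)
    if n=='top': x0,x1,y0,y1=230,310,180,270
    else: x0,x1,y0,y1=250,340,160,230
    q=np.zeros_like(o); q[y0:y1,x0:x1]=o[y0:y1,x0:x1]
    for s,c,m in comps(q,8):
        r=rect(m); print(n,s,c,r,ray(n,c,.103).round(4),[ray(n,p,.103)[:2].round(4).tolist() for p in cv2.boxPoints(r)])
    bl=(h[...,0]>100)&(h[...,0]<130)&(h[...,1]>150)&(h[...,2]>60)
    if n=='top':
        bl[:190]=0;bl[260:]=0;bl[:,310:]=0;bl[:,:130]=0
        for s,c,m in comps(bl,300): r=rect(m); print('cover',[ray('top',p,.117)[:2].round(4).tolist() for p in cv2.boxPoints(r)])
    if n=='top': cv2.imwrite('pics/c3.png',cv2.resize(b[180:270,150:310],None,fx=5,fy=5,interpolation=cv2.INTER_CUBIC))
for y in(-.142,-.096): print(np.array([.518,.116])+y*np.array([.0285,.9996]))
```

```text
scene [279 190   4  12  35] [280.4        195.65714286] ((280.33782958984375, 195.5270233154297), (11.343530654907227, 2.794782876968384), 80.53767395019531) [ 0.5219 -0.0324  0.103 ] [[0.4979, -0.0363], [0.4974, -0.0271], [0.5443, -0.0289], [0.5448, -0.0378]]
[ 0.513953  -0.0259432]
[0.515264  0.0200384]
```

View pics/c3.png

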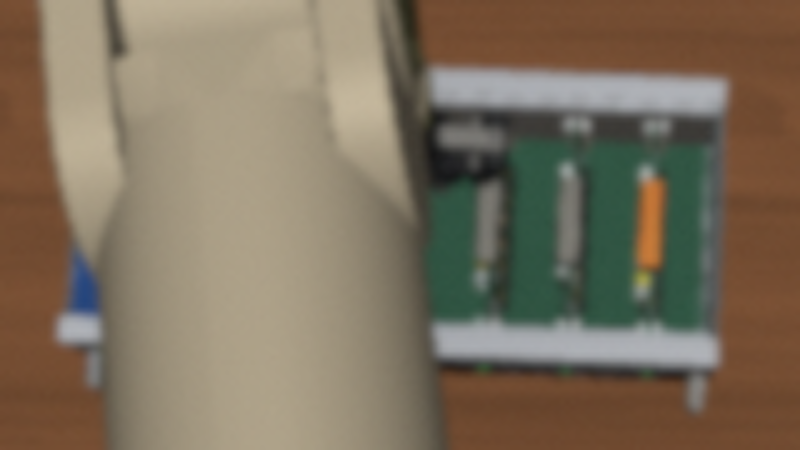

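The orange handle is seen at crop (651,223), about full pixel (279.8,224.2). The grey handles are at (568,225) and (488,225), clear of it.

Run:
```python
from h import *
b=cv2.imread('pics/top3.png').astype(float)
w=np.clip(b[...,2]-b[...,1]-40,0,None); q=np.zeros_like(w); q[212:237,272:288]=w[212:237,272:288]
v,u=np.mgrid[:420,:560]; c=((q*u).sum()/q.sum(),(q*v).sum()/q.sum()); print(c,ray('top',c,.103),ray('top',c,.093))
for P in ray('top',(279.8,224.2),.103),(.5139,-.0259,.103): print(P,proj('scene',P),proj('top',P))
```

```text
(np.float64(279.6662686567164), np.float64(224.3623880597015)) [ 0.51252323 -0.02813532  0.103     ] [ 0.51391127 -0.02814944  0.093     ]
[ 0.51298739 -0.02850697  0.103     ] [[281.15503386 193.39742953]] [[279.8 224.2]]
(0.5139, -0.0259, 0.103) [[282.00248257 193.51353127]] [[278.87614091 223.86937417]]
```

Emit:
carry_out --moves '[[[-0.04,-0.9,0],[0,0,0]],[[-0.04,-0.9,0],[0,0,0]],[[-0.04,-0.9,0],[0,0,0]],[[0,-0.9,0],[0,0,0]],[[0,-0.7,-0.5],[0,0,0]],[[0,0,-1],[0,0,0]],[[0,0,-0.8],[0,0,0]],[[0,0,0],[0,0,0]]]' --jaw 0.31

```text
time: 6.22
eef_pos: [0.5081, -0.0275, 0.1787]
tcp_rot: [-0.041, -3.132, 0.001]
ft_force: [-0.6, 0.4, -0.7]
gripper_width: 0.31
grasp_force: 0.0
```

Emit:
carry_out --moves '[[[0,0,-1],[0,0,0]],[[0,0,-0.6],[0,0,0]],[[0,0,0],[0,0,0]],[[0,0,0],[0,0,0]],[[0,0,0],[0,0,0]]]'

```text
time: 6.63
eef_pos: [0.5125, -0.0275, 0.1377]
tcp_rot: [0.04, 3.14, 0.0]
ft_force: [-0.2, -0.6, 0.7]
gripper_width: 0.311
grasp_force: 0.0
```

Run:
```python
from h import *
b=snap('scene','s4'); print(get_obs()['eef_pos'],get_obs()['tcp_rot'])
cv2.imwrite('pics/c4.png',cv2.resize(b[145:245,235:345,::-1],None,fx=6,fy=6,interpolation=cv2.INTER_CUBIC))
```

```text
[ 0.51276926 -0.02749841  0.13793915] [3.95551560e-02 3.13927432e+00 3.17342896e-04]
```

View pics/c4.png

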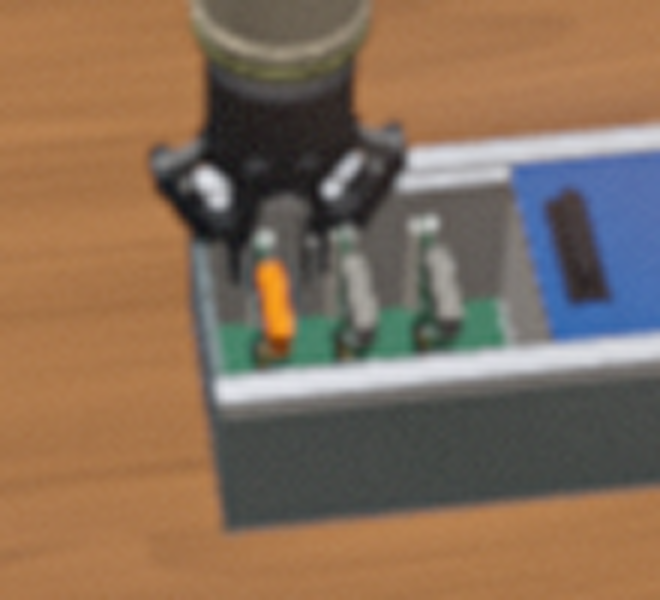

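The fingers (crop x 237 and 315) straddle the orange handle (about 272). Descending.

Emit:
carry_out --moves '[[[0,0,-0.4],[0,0,0]],[[0,0,-0.4],[0,0,0]],[[0,0,-0.3],[0,0,0]],[[0,0,-0.2],[0,0,0]],[[0,0,0],[0,0,0]],[[0,0,0],[0,0,0]]]'

```text
time: 7.18
eef_pos: [0.512, -0.0277, 0.0976]
tcp_rot: [0.04, 3.141, -0.0]
ft_force: [0.3, -0.5, 0.3]
gripper_width: 0.306
grasp_force: 0.0
```

Emit:
carry_out --moves '[[[0,0,0],[0,0,0]],[[0,0,0],[0,0,0]],[[0,0,0],[0,0,0]],[[0,0,0],[0,0,0]],[[0,0,0],[0,0,0]],[[0,0,0],[0,0,0]]]' --jaw 0 --squeeze 50

```text
time: 7.68
eef_pos: [0.5124, -0.0288, 0.0982]
tcp_rot: [0.042, 3.14, -0.001]
ft_force: [-1.5, -4.2, 6.5]
gripper_width: 0.128
grasp_force: 49.9
```

Emit:
carry_out --moves '[[[0,-0.03,0.1],[0,0,0]],[[0,0,0.3],[0,0,0]],[[0,0,0.3],[0,0,0]],[[0,0,0.3],[0,0,0]],[[0,0,0],[0,0,0]]]'

```text
time: 8.1
eef_pos: [0.5129, -0.0286, 0.1296]
tcp_rot: [0.04, 3.138, 0.001]
ft_force: [0.5, -3.6, 0.6]
gripper_width: 0.128
grasp_force: 49.3
```

Emit:
carry_out --moves '[[[0,0,0.4],[0,0,0]],[[0,0,0.5],[0,0,0]],[[0,0,0.5],[0,0,0]],[[0,0,0.6],[0,0,0]],[[0,0,0.8],[0,0,0]],[[0,0,1],[0,0,0]],[[0,0,1],[0,0,0]],[[0,0,0.8],[0,0,0]]]'

```text
time: 8.77
eef_pos: [0.512, -0.0277, 0.2979]
tcp_rot: [0.038, 3.139, 0.002]
ft_force: [2.0, 0.4, -1.3]
gripper_width: 0.129
grasp_force: 49.1
```

Run:
```python
from h import *
b=snap('scene','s5'); print(get_obs()['eef_pos'],get_obs()['ft_force'],get_obs()['joint_pos'].round(3))
cv2.imwrite('pics/c5.png',cv2.resize(b[85:245,185:385,::-1],None,fx=3.5,fy=3.5,interpolation=cv2.INTER_CUBIC))
```

```text
[ 0.51375371 -0.02783053  0.30238986] [ 1.40431922 -1.02437546  3.15170236] [-0.557  0.119  0.613  1.609 -0.072  1.427  1.609]
```

View pics/c5.png

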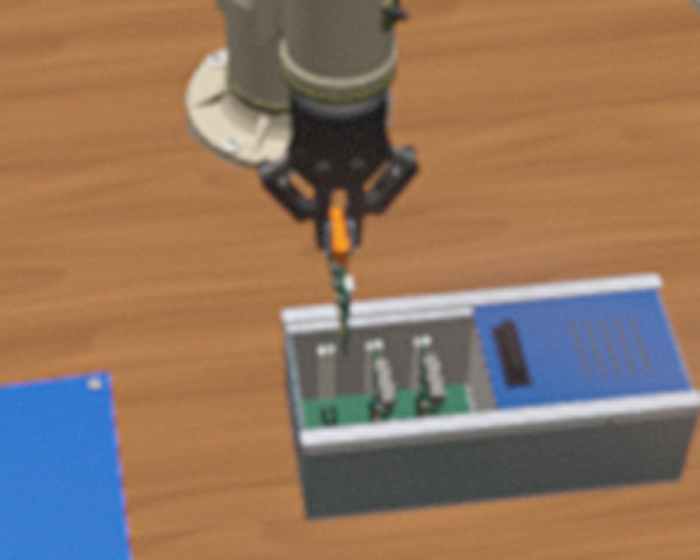

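The card is out: the orange handle is in the jaws at crop (338,230), the board is clear of the bay and both grey cards are seated. I'll carry it to the mat and yaw it so the component side faces radially outward. The lean is then a natural outward tilt.

Emit:
carry_out --moves '[[[-0.04,-0.3,0],[0,0,-0.95]],[[-0.04,-0.3,0],[0,0,-0.95]],[[-0.04,-0.3,0],[0,0,-0.95]],[[-0.04,-0.3,0],[0,0,-0.95]],[[-0.04,-0.3,0],[0,0,-0.95]],[[-0.04,-0.3,0],[0,0,-0.95]],[[-0.04,-0.3,0],[0,0,-0.95]],[[-0.04,-0.3,0],[0,0,-0.95]]]'

```text
time: 9.48
eef_pos: [0.5022, -0.1, 0.2953]
tcp_rot: [0.865, 3.02, 0.002]
ft_force: [-0.0, 0.5, -1.8]
gripper_width: 0.132
grasp_force: 49.0
```

Emit:
carry_out --moves '[[[-0.04,-0.3,0],[0,0,-0.95]],[[-0.04,-0.3,0],[0,0,-0.95]],[[-0.04,-0.3,0],[0,0,-0.95]],[[-0.04,-0.3,0],[0,0,-0.95]],[[-0.04,-0.3,0],[0,0,-0.95]],[[-0.04,-0.3,0],[0,0,-0.95]],[[-0.04,-0.3,0],[0,0,-0.95]],[[-0.04,-0.3,0],[0,0,-0.95]]]'

```text
time: 10.15
eef_pos: [0.4928, -0.172, 0.2953]
tcp_rot: [-1.627, -2.688, -0.002]
ft_force: [0.4, 0.4, -1.7]
gripper_width: 0.125
grasp_force: 49.0
```

Emit:
carry_out --moves '[[[-0.04,-0.3,0],[0,0,-0.95]],[[-0.04,-0.3,0],[0,0,-0.95]],[[-0.04,-0.3,0],[0,0,-0.95]],[[-0.04,-0.3,0],[0,0,-0.95]],[[-0.04,-0.3,0],[0,0,-0.95]],[[-0.04,-0.3,0],[0,0,-0.95]],[[-0.04,-0.3,0],[0,0,-0.95]],[[-0.04,-0.3,0],[0,0,-0.95]]]'

```text
time: 10.82
eef_pos: [0.4834, -0.244, 0.2953]
tcp_rot: [-2.274, -2.167, -0.002]
ft_force: [-0.3, 0.1, -0.7]
gripper_width: 0.127
grasp_force: 49.0
```

Emit:
carry_out --moves '[[[-0.04,-0.3,0],[0,0,-0.95]],[[-0.04,-0.3,0],[0,0,-0.95]],[[-0.04,-0.3,0],[0,0,-0.95]],[[-0.04,-0.3,0],[0,0,-0.95]],[[-0.04,-0.3,0],[0,0,-0.95]],[[-0.04,-0.3,0],[0,0,-0.95]],[[-0.04,-0.3,0],[0,0,-0.95]],[[-0.04,-0.3,0],[0,0,-0.95]]]'

```text
time: 11.48
eef_pos: [0.474, -0.316, 0.2952]
tcp_rot: [-2.762, -1.495, -0.002]
ft_force: [0.7, 0.4, -2.1]
gripper_width: 0.133
grasp_force: 49.0
```

Run:
```python
from h import *
from scipy.spatial.transform import Rotation as R
o=get_obs(); print(o['time'],o['eef_pos'],o['joint_pos'].round(3),o['gripper_width'],o['grasp_force']); print(R.from_rotvec(o['tcp_rot']).as_matrix().round(3))
```

```text
11.4833 [ 0.47401545 -0.31601545  0.29518473] [-0.241  0.365  1.036  1.484 -0.315  1.471  0.218] 0.13292909162054115 49.016684889793396
[[ 0.547  0.837  0.001]
 [ 0.837 -0.547  0.001]
 [ 0.001  0.    -1.   ]]
```

Emit:
carry_out --moves '[[[0,0,-0.1],[-0.51,-0.79,0]],[[0,0,-0.1],[-0.51,-0.79,0]],[[0,0,-0.1],[-0.51,-0.79,0]],[[0,0,-0.1],[-0.51,-0.79,0]],[[0,0,-0.1],[-0.51,-0.79,0]],[[0,0,-0.1],[-0.51,-0.79,0]]]'

```text
time: 11.98
eef_pos: [0.4741, -0.3155, 0.277]
tcp_rot: [2.444, 1.328, 0.272]
ft_force: [-1.2, -0.8, -2.8]
gripper_width: 0.131
grasp_force: 49.2
```

Emit:
carry_out --moves '[[[0,0,-0.2],[-0.51,-0.79,0]],[[0,0,-0.2],[-0.51,-0.79,0]],[[0,0,-0.2],[-0.51,-0.79,0]],[[0,0,-0.2],[-0.51,-0.79,0]],[[0,0,-0.2],[-0.51,-0.79,0]],[[0,0,-0.2],[-0.51,-0.79,0]],[[0,0,0],[0,0,0]]]'

```text
time: 12.57
eef_pos: [0.4703, -0.3153, 0.2371]
tcp_rot: [2.12, 1.148, 0.478]
ft_force: [-0.8, 0.0, -2.4]
gripper_width: 0.126
grasp_force: 49.3
```

Emit:
carry_out --moves '[[[0,0,0],[0,0,0]],[[0,0,0],[0,0,0]],[[0,0,0],[0,0,0]],[[0,0,0],[0,0,0]],[[0,0,0],[0,0,0]],[[0,0,0],[0,0,0]]]'

```text
time: 13.07
eef_pos: [0.4741, -0.3162, 0.2418]
tcp_rot: [2.116, 1.149, 0.481]
ft_force: [-0.4, -0.9, -1.4]
gripper_width: 0.13
grasp_force: 49.3
```

Run:
```python
from h import *
from scipy.spatial.transform import Rotation as R
o=get_obs(); print(o['time'],o['eef_pos'],o['joint_pos'].round(3),abs(o['joint_velocities']).max()); M=R.from_rotvec(o['tcp_rot']).as_matrix(); print(M.round(3))
mid=o['eef_pos']+.052*M[:,2]; print('mid',mid, proj('scene',mid),proj('top',mid)); print('low',o['eef_pos']+.09*M[:,2])
b=snap('scene','s6'); t=snap('top','t6')
p=lambda im,x,y:cv2.resize(im[y:y+140,x:x+130,::-1],(390,420),interpolation=cv2.INTER_CUBIC)
cv2.imwrite('pics/c6.png',np.hstack([p(b,130,130),p(t,320,160)]))
```

```text
13.0667 [ 0.47412272 -0.31618059  0.24181334] [-0.076 -0.239  0.515  2.259  0.569  0.348 -0.564] 0.009620767132139734
[[ 0.544  0.591  0.596]
 [ 0.839 -0.385 -0.384]
 [ 0.003  0.709 -0.705]]
mid [ 0.50512276 -0.33613448  0.20514129] [[179.04589165 181.92161047]] [[400.33586587 222.89158783]]
low [ 0.52777664 -0.35071617  0.17834248]
```

View pics/c6.png

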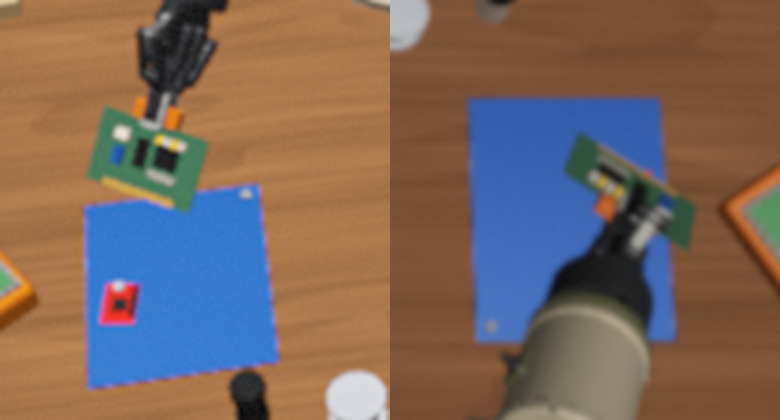

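The card leans 45° with its components up and its centre over the mat's middle (scene crop (148,158)), and the lower edge is about 175 mm above the mat. I'll nudge it slightly outward, away from the joint-2 limit, let it settle and check the bay.

Emit:
carry_out --moves '[[[0.1,-0.06,0],[0,0,0]],[[0.1,-0.06,0],[0,0,0]],[[0,0,0],[0,0,0]],[[0,0,0],[0,0,0]],[[0,0,0],[0,0,0]],[[0,0,0],[0,0,0]],[[0,0,0],[0,0,0]],[[0,0,0],[0,0,0]]]'

```text
time: 13.83
eef_pos: [0.4793, -0.3202, 0.2413]
tcp_rot: [2.116, 1.148, 0.48]
ft_force: [-0.7, 0.4, -0.8]
gripper_width: 0.126
grasp_force: 49.3
```

Run:
```python
from h import *
o=get_obs(); print(o['time'],o['eef_pos'],o['joint_pos'].round(3),abs(o['joint_velocities']).max(),o['gripper_width'],o['grasp_force'])
b=snap('top','t7')[:,:,::-1].copy(); h=cv2.cvtColor(b,cv2.COLOR_BGR2HSV)
bl=(h[...,0]>100)&(h[...,0]<130)&(h[...,1]>150)&(h[...,2]>60); bl[:190]=0;bl[260:]=0;bl[:,310:]=0;bl[:,:130]=0
for s,c,m in comps(bl,300): print('cover',[ray('top',p,.117)[:2].round(4).tolist() for p in cv2.boxPoints(rect(m))])
cv2.imwrite('pics/c7.png',cv2.resize(b[130:300,30:310],None,fx=2.8,fy=2.8,interpolation=cv2.INTER_CUBIC))
```

```text
13.8333 [ 0.4792891  -0.3201689   0.24125923] [-0.086 -0.221  0.531  2.247  0.553  0.34  -0.55 ] 0.0015402747212663168 0.12610311305674207 49.30647611618042
cover [[0.461, 0.285], [0.5842, 0.288], [0.579, 0.1115], [0.456, 0.1121]]
```

View pics/c7.png

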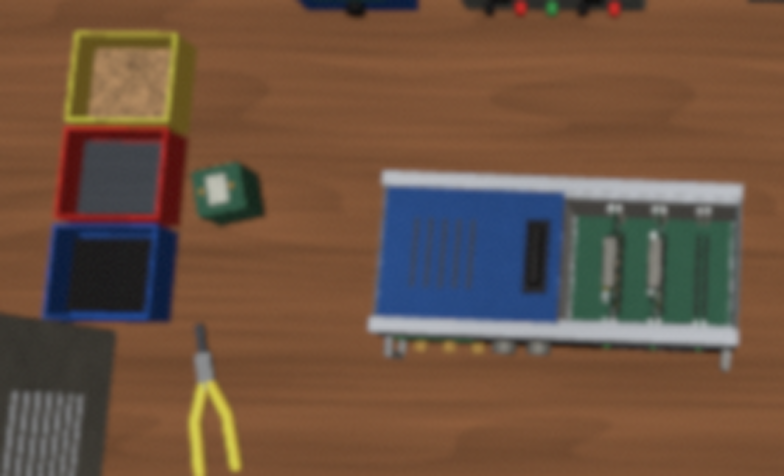

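The cover is at its end stop, both grey cards are seated at crop (610,262) and (655,262), and the other items in view are unmoved.

```bash
python3 -c "
from station import sign_off; print(sign_off())"
```

```text
the job is handed in; nothing more can be done
None
```

The job is handed in: the cover is fully open at its end stop, and the orange-handled card is held steady by its handle over the middle of the mat, leaning about 45° with components up and its lower edge about 175 mm above the mat; both grey-handled cards are still in their guides and I saw nothing else disturbed.

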